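Cover the clock movement with the glass dust cover

ROBOT

A 7-joint arm with a two-finger parallel gripper is mounted at the origin on the work surface. World frame = base frame: x ahead of the robot, y to its left, z up, the work surface at z = 0. Lengths are in m, angles in rad, forces in N, time in s.
With the tool pointing down it reaches from about 0.4 to 0.85 m from the base axis. Payload 10.4 kg.
Tool frame: the origin (TCP) lies midway between the tips of the shut fingers; the grasp point (between the pads) lies 19 mm behind it (ctrl.pinch_z is the distance from the TCP to the grasp point, in m); z points along the fingers, y is the line along which they close (so a half turn about z gives the same grasp; the last joint's range is limited). The gripper opens to 85 mm and grips with 20 to 120 N. Pads are 22 mm wide; open, the fingers measure 114 mm over their backs; the gripper's body (76 mm by 85 mm) begins 54 mm behind the grasp point. The pads swing forward as they close: fully open they stand 13 mm farther back than shut.
Start: joints at [1.303, 0.332, -0.065, 1.46, 0.022, 1.35, -0.088], TCP at [0.151, -0.606, 0.231] pointing down, gripper open.
Joint ranges: [-2.6, 2.6], [-0.5, 2.12], [-1.47, 1.34], [0.16, 2.42], [-1.27, 4.41], [0.06, 2.06], [-2.6, 2.6]. Speed limits (rad/s): [2.22, 2.22, 2.79, 2.79, 3.14, 3.14, 3.14].

INTERFACE

Orientations are given as a unit quaternion [w, x, y, z].
In Python, from cell import ctrl, imaging gives the robot as it stands.
- The arm moves only by the tool drive_tool, never from a script. Its argument "motion" is a list of rows, each an object of numbers: "tx", "ty", "tz": the shift along the tool's x, y, z as a fraction of full scale; "rx", "ry", "rz": the turn, a rotation vector about the tool's x, y, z as a fraction of full scale. A call has exactly 5 rows; each row shifts and turns the commanded pose from where the row before left it, along the tool's axes as they then stand; what a row does not reach is not made up. Full scale, the value 1, is 40 mm for a shift and 360 degrees for a turn. A row lasts 1/10 s, in which the tool goes at most 50 mm and 8.59 degrees, less where a joint would pass 70% of its speed; a pose out of reach is approached as far as the arm can. A call with a number of a shift or a turn outside -1 to 1 is refused whole. A call with a gripper value outside its range is refused whole. "fingers" is the closure, from -1 (fully open) to 1 (shut), set as the call begins (left out, the last holds). The fingers move at their own pace and stop on an object; the grip force is fixed at half the most. Time passes only in rows, so rows that do not move let the fingers close, or fill a call up. It gives the time, the measured TCP pose, the force, the opening and the grip force at its end, in the units of the state.
- ctrl.observe(): the state, without advancing time (a new reading comes with each control period).
- imaging.get_image(name): name is "side" or "top"; returns a dict with "img" (384x512x3 uint8, blue, green, red), "z_map" (384x512 float32, m along the optical axis (not along the pixel's ray), 0 where there is no reading), "K" (3x3 intrinsics, pixels), "rvec" (rotation vector, rad) and "tvec" (3), from world to camera coordinates, as OpenCV has them. Camera axes: x right, y down, z forward; pixel columns grow to the right and rows downward; lengths in m; the calibration is good to about 2 mm. A picture is of the moment at which its call begins.
- ctrl.close_job(): hands the job in; it is judged then, once.
The state is a dict: "clock": time; "joints": joint angles; "dq": joint speeds; "joint_efforts": joint torques, N m; "position": TCP position; "ee_rot": TCP orientation; "contact_force": force on the tool from outside, world axes, zero at the start; "moment": the same for the moment, N m; "grip_width": finger opening in m; "finger_force": force on a finger pad.
Only numpy, scipy, OpenCV 4.12 (cv2) and the standard library are available. Lean on these libraries where they do the work, as an engineer would, in place of code of your own. Each camera call takes 0.05 s, during which the arm holds its last target. There are 200 camera calls.

TASK

Put the larger of the two glass dust covers over the clock movement on the round wooden stand, so that it stands upright on the wood with the movement inside it. The glass is thin: pinch its knob lightly, with less than 15 newtons, set it down softly without dropping it or pressing it on, and let go. Leave the smaller cover where it stands.

Things in the scene. Friction and masses are not known exactly. Their poses are not given: they have to be found in the camera images.
- cover_knob (a point): Grip point of the larger dust cover: a clear glass bell, open below, 90 mm wide, 85 mm high, wall 3 mm, about 0.16 kg, with an upright round glass knob on top, 24 mm thick and 40 mm high (total 125 mm). The point is half-way up the knob's straight part, on the axis, 109 mm above the rim's underside; z axis up. It starts standing on the bench; a pinch of 5 to 10 N carries it.
- small_cover_knob (a point): The same point on the smaller dust cover, which is too small for the movement and is to be left alone: same shape and knob, bell 64 mm wide and 50 mm high (total 90 mm); the point is 74 mm above the rim's underside.
- stand_top (a point): Centre of the upper face of the stand: a dark round wooden board, 150 mm in diameter and 18 mm thick, fixed to the bench. On its middle stands the clock movement of brass plates and wheels, 32 mm along this point's x axis by 40 mm along y, rising 62 mm above this point. z axis up.
There are look-alikes about, which are no part of the job. Leave any blue or turquoise look-alike of the part that bears cover_knob alone. What is shaped like the part that bears stand_top but turquoise is not meant.

How it is judged:
At the end, for the whole second after the job is handed in: The larger cover stands at rest and upright (within 5 degrees) with its rim on the wood of the stand (within 4 mm of height), its axis within 18 mm of the stand's centre, the movement inside it; the cover is released (horizontal distance between cover_knob and stand_top below 0.018 m and z of cover_knob in the frame of stand_top between 0.105 and 0.113 m and angle between cover_knob's own z axis and vertical below 0.09 rad and linear speed of cover below 0.02 m/s); the robot touches nothing.
It fails at once if the larger cover is squeezed with more than 20 N by each finger (40 N for both fingers together) (contact force between the fingers and cover above 40 N).
It fails at once if the larger cover is pressed or knocked against the stand or the movement with more than 25 N (contact force between cover and stand above 25 N).
It fails at once if the larger cover is dropped from more than 10 mm above the wood: the fingers leave it in the air there, or it falls faster than 0.45 m/s (contact force between the fingers and cover below 0.3 N and (linear speed of cover above 0.45 m/s or z of cover_knob in the frame of stand_top above 0.119 m)).
It fails at once if the larger cover is tipped by more than 30 degrees (angle between cover_knob's own z axis and vertical above 0.52 rad).
It fails at once if the smaller cover is moved by more than 20 mm (distance of small_cover_knob from where it was at the start of the episode above 0.02 m).
It also fails if it takes over 42 s, if anything falls off the work surface, if the arm or the gripper's body presses on something with over 40 N, if the wrist force passes 120 N, or if a joint passes its speed limit or range.

## Working session

There is one attempt and no reset: what is moved stays moved. The work goes in short steps, Python scripts to look and compute and a tool call to move; the robot and the scene stay as the last step left them, time stands still between calls to the robot, and variables do not carry over. Pictures are saved under pics/ and viewed, at most 10 in all, crops included, and the job is handed in when it is done.

Besides the shell and the picture viewer there is one more tool, called after "Request:" in YAML: its name, and indented under it one key for each argument. drive_tool: Moves the arm, as the interface text tells. Its arguments: {"type":"object","properties":{"motion":{"type":"array","items":{"type":"object","properties":{"tx":{"type":"number"},"ty":{"type":"number"},"tz":{"type":"number"},"rx":{"type":"number"},"ry":{"type":"number"},"rz":{"type":"number"}}}},"fingers":{"type":"number"}},"required":["motion"]}

```bash
ls; mkdir -p pics
cat > h.py <<'E'
import numpy as np, cv2
from cell import ctrl, imaging
def grab(n):
    d=imaging.get_image(n); d['R']=cv2.Rodrigues(np.array(d['rvec'],float))[0]; d['t']=np.array(d['tvec'],float).ravel(); return d
def ray(d,u,v):
    c=-d['R'].T@d['t']; r=d['R'].T@np.linalg.inv(d['K'])@np.array([u,v,1.]); return c,r
def onz(d,u,v,z):
    c,r=ray(d,u,v); return c+r*(z-c[2])/r[2]
def proj(d,p):
    q=d['K']@(d['R']@np.array(p)+d['t']); return q[:2]/q[2]
def tri(d1,p1,d2,p2):
    A=[];b=[]
    M=np.zeros((3,3));y=np.zeros(3)
    for d,p in((d1,p1),(d2,p2)):
        c,r=ray(d,*p); r/=np.linalg.norm(r); Q=np.eye(3)-np.outer(r,r); M+=Q; y+=Q@c
    return np.linalg.solve(M,y)
E
python3 - <<'E'
from h import *
s=ctrl.observe(); print(s, ctrl.pinch_z)
for n in('side','top'):
    d=grab(n); cv2.imwrite(f'pics/{n}0.png',cv2.resize(d['img'],(800,600),interpolation=cv2.INTER_CUBIC)); print(n,d['K'][0],-d['R'].T@d['t'],d['R'].tolist())
E
```

```text
pics
{'clock': 0.0, 'joints': array([ 1.30340829,  0.33286757, -0.06470948,  1.46093861,  0.02158485,
        1.34986373, -0.08851186]), 'dq': array([ 0.00029365,  0.00016578,  0.00026286, -0.00144902,  0.00080885,
        0.00030035,  0.00119341]), 'joint_efforts': array([-1.20097655e-03, -6.25448298e+01,  4.81948885e-02, -3.91598904e+01,
        1.60377729e-02,  1.00644995e-02, -3.34780839e-05]), 'position': array([ 0.15138745, -0.60601431,  0.23051992]), 'ee_rot': array([-6.82953110e-04,  9.92518063e-01,  1.22095933e-01, -1.06658175e-04]), 'contact_force': array([-0.10471814,  0.11697638,  0.21040079]), 'moment': array([0.00832084, 0.02264654, 0.00184302]), 'finger_force': 0.0, 'grip_width': 0.08566529424469836} 0.0187
side [471.9689854    0.         258.01542649] [0.05290553 0.93478303 0.66954972] [[-0.8735234488551842, -0.4863831716678955, 0.01970265511099445], [-0.2492600945597973, 0.4121607968999692, -0.8763520312972541], [0.4181222184483685, -0.7704251344660693, -0.48126803615319586]]
top [468.37500761   0.         255.17688706] [0.3256093  0.02308793 1.39250832] [[-0.026573174141496958, -0.9996158310842377, 0.00787760508117348], [-0.9815913934630408, 0.024601416204932725, -0.1894019709506682], [0.1891354083595448, -0.012765600905595503, -0.9818680342786332]]
```

View pics/side0.png

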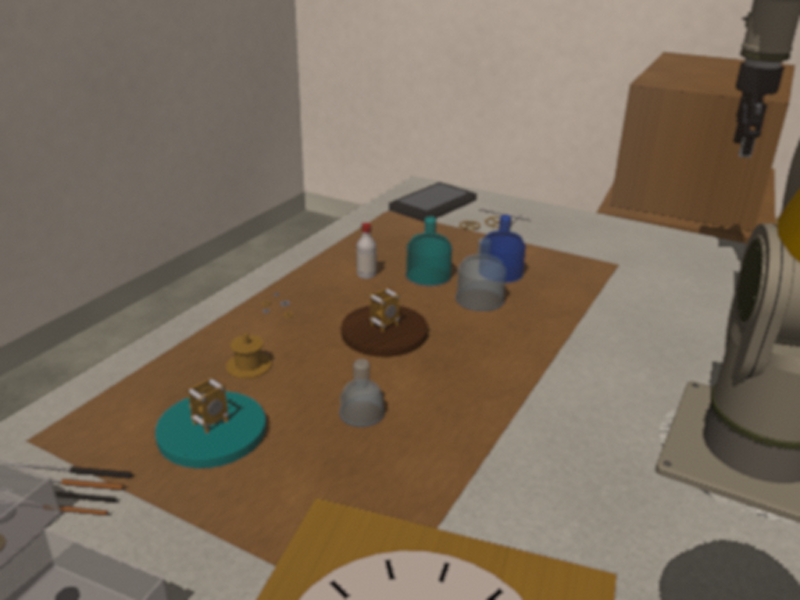

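View pics/top0.png

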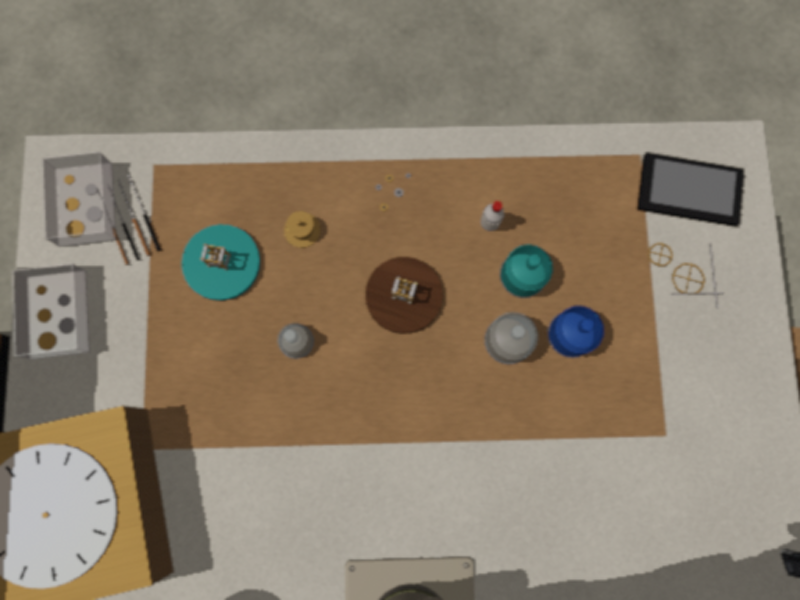

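Candidates (800x600 top view). Clear covers: large at (513,338), small at (296,340). Coloured covers to leave: teal (527,270), blue (577,330). Stands: dark wood (405,295), turquoise (222,262), which is not meant. I choose the clear one at (513,338) and the wooden stand at (405,295), and check both in a close crop.

Run:
```python
from h import *
a=grab('top'); b=grab('side')
np.savez('d0.npz',a=a['img'],b=b['img'],za=a['z_map'],zb=b['z_map'])
c1=cv2.resize(a['img'][185:240,290:400],None,fx=7,fy=7,interpolation=cv2.INTER_CUBIC)[:, :770]
c2=cv2.resize(b['img'][130:200,280:345],None,fx=5,fy=5,interpolation=cv2.INTER_CUBIC)
o=np.zeros((c1.shape[0],800,3),np.uint8)
c1=cv2.resize(a['img'][190:240,300:350],(385,385),interpolation=cv2.INTER_CUBIC)
c2=cv2.resize(b['img'][145:203,280:338],(385,385),interpolation=cv2.INTER_CUBIC)
cv2.imwrite('pics/crop1.png',np.hstack([c1,c2]))
# stand
h=cv2.cvtColor(a['img'],cv2.COLOR_BGR2HSV); g=a['img']
m=((g.max(2)<75)).astype(np.uint8)*255; m[:150]=0;m[225:]=0;m[:,:220]=0;m[:,300:]=0
m=cv2.morphologyEx(m,cv2.MORPH_CLOSE,np.ones((9,9)))
cs,_=cv2.findContours(m,0,2); c=max(cs,key=cv2.contourArea); hull=cv2.convexHull(c)
e=cv2.fitEllipse(hull); print('stand ell',e, cv2.boundingRect(c))
print(onz(a,*e[0],0.018))
P=np.array([onz(a,*p[0],0.018) for p in c]);print(P.min(0),P.max(0))
for z in (.085,.109,.125): print(z,onz(a,331,211,z))
for u,v in ((260,188),(245,190),(270,197),(331,211),(326,218)): print(u,v,a['z_map'][v,u], (a['R'].T@(np.linalg.inv(a['K'])@np.array([u,v,1])*a['z_map'][v,u]-a['t'])))
```

```text
stand ell ((258.5242919921875, 192.5635528564453), (38.51643753051758, 49.649749755859375), 95.5856704711914) (235, 179, 49, 34)
[ 0.58390927 -0.00461136  0.018     ]
[ 0.52499651 -0.07847864  0.018     ] [0.62687545 0.06545579 0.018     ]
0.085 [ 0.51324431 -0.20633416  0.085     ]
0.109 [ 0.50980017 -0.202123    0.109     ]
0.125 [ 0.50750408 -0.19931555  0.125     ]
260 188 1.3768646 [ 0.59291304 -0.00884358  0.04212285]
245 190 1.399172 [0.59256992 0.0355782  0.01875987]
270 197 1.398685 [ 0.56997421 -0.03853946  0.01586689]
331 211 1.2813107 [ 0.50743921 -0.19923624  0.125452  ]
326 218 1.3166856 [ 0.49351675 -0.19083965  0.08663283]
```

View pics/crop1.png

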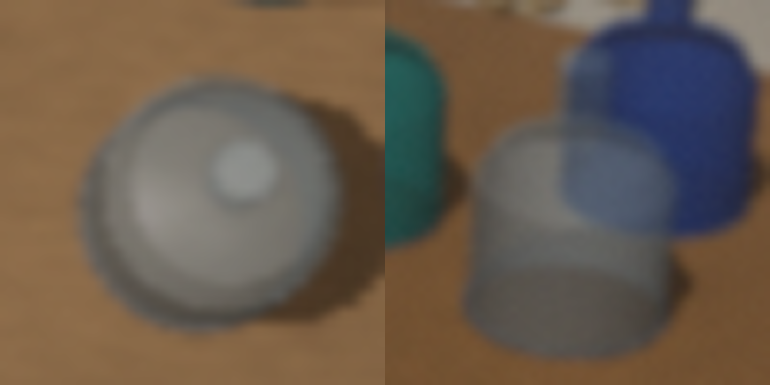

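Left crop: clear glass bell with its knob disc at crop (246,171), i.e. top pixel (332,212). Right crop: the same cover standing clear in front of the blue one. The depth map reads 0.125 m at the knob top, so this is the larger cover.

```bash
cat >> h.py <<'E'
def cloud(d):
    z=d['z_map']; v,u=np.indices(z.shape); P=np.stack([u*z,v*z,z],-1)@np.linalg.inv(d['K']).T
    P=(P-d['t'])@d['R']; P[z==0]=np.nan; return P
def circ(xy):
    A=np.c_[2*xy,np.ones(len(xy))]; s=np.linalg.lstsq(A,(xy**2).sum(1),rcond=None)[0]; return s[:2],np.sqrt(s[2]+s[:2]@s[:2])
def near(P,c,r,z0,z1):
    Q=P.reshape(-1,3); Q=Q[np.isfinite(Q[:,0])]; return Q[(np.hypot(Q[:,0]-c[0],Q[:,1]-c[1])<r)&(Q[:,2]>z0)&(Q[:,2]<z1)]
E
python3 - <<'E'
from h import *
for n in('top','side'):
    d=grab(n); P=cloud(d)
    q=near(P,(.508,-.2),.06,.108,.132); print(n,'knob',len(q),np.median(q,0),q.min(0),q.max(0))
    if n=='top': qk=q; P0=P
    q=near(P,(.508,-.2),.06,.02,.084); 
    if len(q): print(' bell',len(q),q.min(0),q.max(0))
    s=near(P,(.585,-.005),.11,.011,.03); print(' stand',len(s),s.min(0),s.max(0),np.median(s[:,2]))
    h=cv2.convexHull(s[:,:2].astype(np.float32))[:,0].astype(float); print(' circ',circ(h))
    m=near(P,(.585,-.005),.06,.03,.09); print(' mov',len(m),m.min(0),m.max(0),np.median(m,0), cv2.minAreaRect(m[m[:,2]>.06][:,:2].astype(np.float32)) if (m[:,2]>.06).sum()>3 else '')
    hi=near(P,(.5,-.3),.2,.1,.2); print(' tall',len(hi),[(np.round(np.median(hi[k],0),3)) for k in [hi[:,1]<-.27,(hi[:,0]>.57)]])
E
```

```text
top knob 66 [ 0.50468955 -0.20110184  0.12369589] [ 0.4949216  -0.21322278  0.10849949] [ 0.51664973 -0.19080018  0.13103046]
 bell 639 [ 0.46152966 -0.24658888  0.02057146] [ 0.55108827 -0.15706872  0.08397442]
 stand 1725 [ 0.51459085 -0.07901518  0.01107276] [0.6737224  0.0875643  0.02793041] 0.017666389029359467
 circ (array([0.59284348, 0.0018096 ]), np.float64(0.07876861757021858))
 mov 177 [ 0.57827807 -0.02688617  0.03027621] [0.6195651  0.01773053 0.0817396 ] [ 0.5980829  -0.00336755  0.06525418] ((0.5984343886375427, -0.004997711628675461), (0.038703758269548416, 0.03332659229636192), 71.69065856933594)
 tall 215 [array([ 0.513, -0.321,  0.123]), array([ 0.631, -0.237,  0.123])]
side knob 65 [ 0.50365089 -0.19671882  0.11940986] [ 0.49332455 -0.21232789  0.10866262] [ 0.51641808 -0.18785666  0.12657003]
 bell 753 [ 0.46008266 -0.23956646  0.02001106] [ 0.54657762 -0.15308317  0.08396955]
 stand 1150 [ 0.52216614 -0.07945733  0.01109335] [0.67136554 0.07112509 0.0299392 ] 0.018058478543207794
 circ (array([ 0.59745129, -0.00345727]), np.float64(0.07475075280081152))
 mov 366 [ 0.57644849 -0.02783748  0.03019557] [0.61988092 0.01985064 0.0796794 ] [0.59084207 0.00215177 0.05834489] ((0.5967422723770142, -0.0048909373581409454), (0.04057241231203079, 0.03365236148238182), 71.86559295654297)
 tall 238 [array([ 0.511, -0.318,  0.116]), array([ 0.63 , -0.232,  0.116])]
```

Cover knob is at about (0.505,-0.200) and the stand centre at (0.597,-0.004). Both match the given heights. The blue and teal neighbours are 120 mm or more away, so the present yaw is fine. Reaching now.

Request:
drive_tool:
  motion:
    - {"tx": 0.5, "ty": -0.35}
    - {"tx": 0.75, "ty": -0.52}
    - {"tx": 0.75, "ty": -0.52}
    - {"tx": 0.75, "ty": -0.52}
    - {"tx": 0.75, "ty": -0.52}
  fingers: -1

```text
invalid input at $.motion[0]: expected keys tx, ty, tz, rx, ry, rz
```

Request:
drive_tool:
  motion:
    - {"tx": 0.75, "ty": -0.52}
    - {"tx": 0.75, "ty": -0.52}
    - {"tx": 0.75, "ty": -0.52}
    - {"tx": 0.75, "ty": -0.52}
    - {"tx": 0.75, "ty": -0.52}

```text
invalid input at $.motion[0]: expected keys tx, ty, tz, rx, ry, rz
```

Request:
drive_tool:
  motion:
    - {"tx": 0.75, "ty": -0.52}
    - {"tx": 0.75, "ty": -0.52}
    - {"tx": 0.75, "ty": -0.52}
    - {"tx": 0.5, "ty": -0.35}
    - {"tx": 0}

```text
invalid input at $.motion[0]: expected keys tx, ty, tz, rx, ry, rz
```

Request:
drive_tool:
  motion:
    - {"tx": 0.5, "ty": -0.35, "tz": 0, "rx": 0, "ry": 0, "rz": 0}
    - {"tx": 0.75, "ty": -0.52, "tz": 0, "rx": 0, "ry": 0, "rz": 0}
    - {"tx": 0.75, "ty": -0.52, "tz": 0, "rx": 0, "ry": 0, "rz": 0}
    - {"tx": 0.75, "ty": -0.52, "tz": 0, "rx": 0, "ry": 0, "rz": 0}
    - {"tx": 0.75, "ty": -0.52, "tz": 0, "rx": 0, "ry": 0, "rz": 0}
  fingers: -1

```text
clock: 0.8
position: [0.2645, -0.4769, 0.2314]
ee_rot: [0.0, 0.993, 0.122, 0.0]
contact_force: [0.1, 0.0, 0.3]
grip_width: 0.0855
finger_force: 0.0
```

Request:
drive_tool:
  motion:
    - {"tx": 0.75, "ty": -0.525, "tz": 0, "rx": 0, "ry": 0, "rz": 0}
    - {"tx": 0.75, "ty": -0.525, "tz": 0, "rx": 0, "ry": 0, "rz": 0}
    - {"tx": 0.75, "ty": -0.525, "tz": 0, "rx": 0, "ry": 0, "rz": 0}
    - {"tx": 0.75, "ty": -0.525, "tz": 0, "rx": 0, "ry": 0, "rz": 0}
    - {"tx": 0.75, "ty": -0.525, "tz": 0, "rx": 0, "ry": 0, "rz": 0}

```text
clock: 1.3
position: [0.3846, -0.3387, 0.2315]
ee_rot: [0.0, 0.993, 0.122, 0.0]
contact_force: [0.5, -0.2, 0.7]
grip_width: 0.0854
finger_force: 0.0
```

Request:
drive_tool:
  motion:
    - {"tx": 0.75, "ty": -0.525, "tz": 0, "rx": 0, "ry": 0, "rz": 0}
    - {"tx": 0.75, "ty": -0.525, "tz": 0, "rx": 0, "ry": 0, "rz": 0}
    - {"tx": 0.75, "ty": -0.525, "tz": 0, "rx": 0, "ry": 0, "rz": 0}
    - {"tx": 0.75, "ty": -0.525, "tz": 0, "rx": 0, "ry": 0, "rz": 0}
    - {"tx": 0.6, "ty": -0.4, "tz": 0, "rx": 0, "ry": 0, "rz": 0}

```text
clock: 1.8
position: [0.5005, -0.2059, 0.2315]
ee_rot: [-0.0, 0.992, 0.123, 0.0]
contact_force: [0.3, -0.2, 0.4]
grip_width: 0.0855
finger_force: 0.0
```

Request:
drive_tool:
  motion:
    - {"tx": 0, "ty": 0, "tz": 0.3, "rx": 0, "ry": 0, "rz": 0}
    - {"tx": 0, "ty": 0, "tz": 0.3, "rx": 0, "ry": 0, "rz": 0}
    - {"tx": 0, "ty": 0, "tz": 0.3, "rx": 0, "ry": 0, "rz": 0}
    - {"tx": 0, "ty": 0, "tz": 0.3, "rx": 0, "ry": 0, "rz": 0}
    - {"tx": 0, "ty": 0, "tz": 0.2, "rx": 0, "ry": 0, "rz": 0}

```text
clock: 2.3
position: [0.4984, -0.2087, 0.1738]
ee_rot: [-0.0, 0.993, 0.121, -0.001]
contact_force: [-0.3, -0.0, -0.6]
grip_width: 0.0852
finger_force: 0.0
```

Request:
drive_tool:
  motion:
    - {"tx": 0.11, "ty": -0.06, "tz": 0.2, "rx": 0, "ry": 0, "rz": 0}
    - {"tx": 0.11, "ty": -0.06, "tz": 0.2, "rx": 0, "ry": 0, "rz": 0}
    - {"tx": 0, "ty": 0, "tz": 0.2, "rx": 0, "ry": 0, "rz": 0}
    - {"tx": 0, "ty": 0, "tz": 0.2, "rx": 0, "ry": 0, "rz": 0}
    - {"tx": 0, "ty": 0, "tz": 0, "rx": 0, "ry": 0, "rz": 0}

```text
clock: 2.8
position: [0.506, -0.2011, 0.142]
ee_rot: [-0.0, 0.993, 0.122, -0.001]
contact_force: [-0.2, 0.9, 0.4]
grip_width: 0.0856
finger_force: 0.0
```

Run:
```python
from h import *
s=ctrl.observe(); print(s['position'],s['ee_rot'])
b=grab('side'); P=cloud(b)
cv2.imwrite('pics/s1.png',cv2.resize(b['img'][90:210,250:400],(750,600),interpolation=cv2.INTER_CUBIC))
q=near(P,(.506,-.2015),.09,.135,.18);print(len(q),q.min(0),q.max(0))
for y in (-1,1):
    k=q[np.sign(q[:,1]+.2)==y]
    if len(k): print(y,np.median(k,0))
print(proj(b,s['position']),proj(b,(.506,-.2015,.125)))
```

```text
[ 0.50603506 -0.20108401  0.14202036] [-4.12365127e-04  9.92516398e-01  1.22108098e-01 -8.01510829e-04]
100 [ 0.48092287 -0.25129174  0.15409312] [ 0.52494804 -0.14171228  0.17953071]
-1 [ 0.50928276 -0.24386237  0.16843811]
1 [ 0.49079936 -0.1509691   0.16967558]
[310.37033079 147.21179859] [309.99865382 152.73153905]
```

View pics/s1.png

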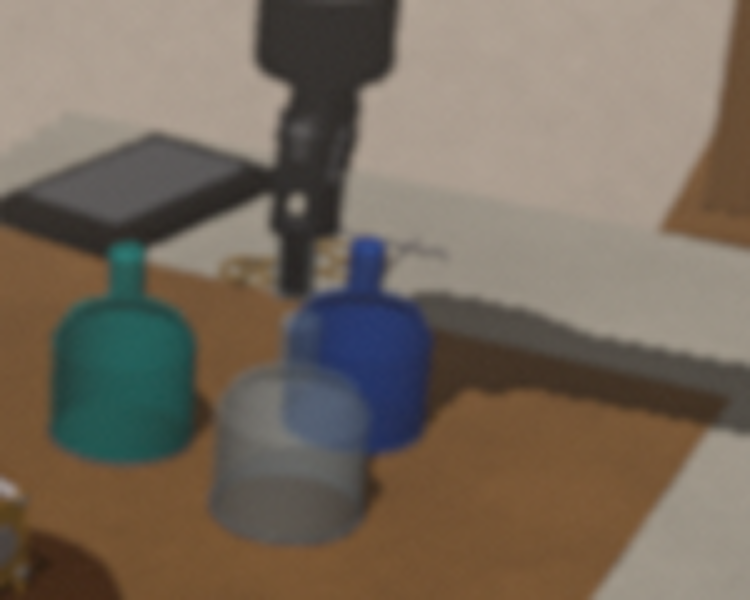

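The near finger's tip is at (294,290) of the crop, right above the glass knob at (303,320), and nothing else is in the fingers' way. Descending.

Request:
drive_tool:
  motion:
    - {"tx": 0, "ty": 0, "tz": 0.3, "rx": 0, "ry": 0, "rz": 0}
    - {"tx": 0, "ty": 0, "tz": 0.35, "rx": 0, "ry": 0, "rz": 0}
    - {"tx": 0, "ty": 0, "tz": 0.3, "rx": 0, "ry": 0, "rz": 0}
    - {"tx": 0, "ty": 0, "tz": 0.2, "rx": 0, "ry": 0, "rz": 0}
    - {"tx": 0, "ty": 0, "tz": 0.15, "rx": 0, "ry": 0, "rz": 0}

```text
clock: 3.35
position: [0.5063, -0.2011, 0.0902]
ee_rot: [-0.0, 0.993, 0.122, -0.0]
contact_force: [-0.0, 0.0, 0.8]
grip_width: 0.0853
finger_force: 0.0
```

Request:
drive_tool:
  motion:
    - {"tx": 0, "ty": 0, "tz": 0, "rx": 0, "ry": 0, "rz": 0}
    - {"tx": 0, "ty": 0, "tz": 0, "rx": 0, "ry": 0, "rz": 0}
    - {"tx": 0, "ty": 0, "tz": 0, "rx": 0, "ry": 0, "rz": 0}
    - {"tx": 0, "ty": 0, "tz": 0, "rx": 0, "ry": 0, "rz": 0}
    - {"tx": 0, "ty": 0, "tz": 0, "rx": 0, "ry": 0, "rz": 0}
  fingers: 0.1

```text
clock: 3.85
position: [0.5069, -0.2013, 0.0916]
ee_rot: [0.0, 0.993, 0.122, 0.0]
contact_force: [-0.6, 0.8, -0.2]
grip_width: 0.0385
finger_force: 0.0
```

Request:
drive_tool:
  motion:
    - {"tx": 0, "ty": 0, "tz": 0, "rx": 0, "ry": 0, "rz": 0}
    - {"tx": 0, "ty": 0, "tz": 0, "rx": 0, "ry": 0, "rz": 0}
    - {"tx": 0, "ty": 0, "tz": 0, "rx": 0, "ry": 0, "rz": 0}
    - {"tx": 0, "ty": 0, "tz": 0, "rx": 0, "ry": 0, "rz": 0}
    - {"tx": 0, "ty": 0, "tz": 0, "rx": 0, "ry": 0, "rz": 0}
  fingers: 0.36

```text
clock: 4.35
position: [0.5068, -0.2013, 0.0914]
ee_rot: [0.0, 0.993, 0.122, 0.0]
contact_force: [0.0, -0.9, 0.4]
grip_width: 0.0275
finger_force: 0.4
```

Request:
drive_tool:
  motion:
    - {"tx": 0, "ty": 0, "tz": 0, "rx": 0, "ry": 0, "rz": 0}
    - {"tx": 0, "ty": 0, "tz": 0, "rx": 0, "ry": 0, "rz": 0}
    - {"tx": 0, "ty": 0, "tz": 0, "rx": 0, "ry": 0, "rz": 0}
    - {"tx": 0, "ty": 0, "tz": 0, "rx": 0, "ry": 0, "rz": 0}
    - {"tx": 0, "ty": 0, "tz": 0, "rx": 0, "ry": 0, "rz": 0}
  fingers: 0.43

```text
clock: 4.85
position: [0.5067, -0.2013, 0.0913]
ee_rot: [0.0, 0.993, 0.122, 0.0]
contact_force: [0.6, -1.0, 0.6]
grip_width: 0.0247
finger_force: 0.5
```

Request:
drive_tool:
  motion:
    - {"tx": 0, "ty": 0, "tz": 0, "rx": 0, "ry": 0, "rz": 0}
    - {"tx": 0, "ty": 0, "tz": 0, "rx": 0, "ry": 0, "rz": 0}
    - {"tx": 0, "ty": 0, "tz": 0, "rx": 0, "ry": 0, "rz": 0}
    - {"tx": 0, "ty": 0, "tz": 0, "rx": 0, "ry": 0, "rz": 0}
    - {"tx": 0, "ty": 0, "tz": 0, "rx": 0, "ry": 0, "rz": 0}
  fingers: 0.45

```text
clock: 5.35
position: [0.5066, -0.2011, 0.0912]
ee_rot: [-0.0, 0.993, 0.122, -0.0]
contact_force: [-1.0, -0.1, -1.4]
grip_width: 0.0235
finger_force: 7.3
```

Request:
drive_tool:
  motion:
    - {"tx": 0, "ty": 0, "tz": 0, "rx": 0, "ry": 0, "rz": 0}
    - {"tx": 0, "ty": 0, "tz": 0, "rx": 0, "ry": 0, "rz": 0}
    - {"tx": 0, "ty": 0, "tz": -0.05, "rx": 0, "ry": 0, "rz": 0}
    - {"tx": 0, "ty": 0, "tz": -0.1, "rx": 0, "ry": 0, "rz": 0}
    - {"tx": 0, "ty": 0, "tz": -0.15, "rx": 0, "ry": 0, "rz": 0}
  fingers: 0.453

```text
clock: 5.85
position: [0.5066, -0.2011, 0.1036]
ee_rot: [-0.0, 0.993, 0.122, -0.0]
contact_force: [-0.7, 0.6, -0.7]
grip_width: 0.0239
finger_force: 9.6
```

Request:
drive_tool:
  motion:
    - {"tx": 0, "ty": 0, "tz": -0.2, "rx": 0, "ry": 0, "rz": 0}
    - {"tx": 0, "ty": 0, "tz": -0.2, "rx": 0, "ry": 0, "rz": 0}
    - {"tx": 0, "ty": 0, "tz": -0.2, "rx": 0, "ry": 0, "rz": 0}
    - {"tx": 0, "ty": 0, "tz": -0.2, "rx": 0, "ry": 0, "rz": 0}
    - {"tx": 0, "ty": 0, "tz": -0.2, "rx": 0, "ry": 0, "rz": 0}

```text
clock: 6.35
position: [0.5067, -0.2012, 0.1441]
ee_rot: [0.0, 0.993, 0.122, 0.0]
contact_force: [0.5, -0.4, -1.1]
grip_width: 0.0233
finger_force: 9.6
```

Request:
drive_tool:
  motion:
    - {"tx": 0, "ty": 0, "tz": -0.25, "rx": 0, "ry": 0, "rz": 0}
    - {"tx": 0, "ty": 0, "tz": -0.25, "rx": 0, "ry": 0, "rz": 0}
    - {"tx": 0, "ty": 0, "tz": -0.25, "rx": 0, "ry": 0, "rz": 0}
    - {"tx": 0, "ty": 0, "tz": -0.25, "rx": 0, "ry": 0, "rz": 0}
    - {"tx": 0, "ty": 0, "tz": -0.25, "rx": 0, "ry": 0, "rz": 0}

```text
clock: 6.85
position: [0.5067, -0.2012, 0.1942]
ee_rot: [0.0, 0.993, 0.122, 0.0]
contact_force: [0.4, 0.3, -1.4]
grip_width: 0.0235
finger_force: 9.6
```

Request:
drive_tool:
  motion:
    - {"tx": 0, "ty": 0, "tz": -0.25, "rx": 0, "ry": 0, "rz": 0}
    - {"tx": 0, "ty": 0, "tz": -0.15, "rx": 0, "ry": 0, "rz": 0}
    - {"tx": 0, "ty": 0, "tz": -0.1, "rx": 0, "ry": 0, "rz": 0}
    - {"tx": 0, "ty": 0, "tz": 0, "rx": 0, "ry": 0, "rz": 0}
    - {"tx": 0, "ty": 0, "tz": 0, "rx": 0, "ry": 0, "rz": 0}

```text
clock: 7.35
position: [0.5065, -0.2012, 0.213]
ee_rot: [-0.0, 0.993, 0.122, -0.0]
contact_force: [0.4, -0.2, -2.2]
grip_width: 0.0239
finger_force: 9.6
```

Run:
```python
from h import *
s=ctrl.observe(); print(s['position'],s['finger_force'],s['contact_force'])
b=grab('side'); P=cloud(b)
cv2.imwrite('pics/s2.png',cv2.resize(b['img'][70:230,210:410],(750,600),interpolation=cv2.INTER_CUBIC))
c=s['position']
q=near(P,c,.05,.09,.19);print(len(q),q.min(0),q.max(0))
print('rim px if straight',proj(b,c+np.array([0,0,-.09])))
```

```text
[ 0.50651655 -0.20119822  0.21298353] 9.601442902931012 [ 0.37956545 -0.20399786 -2.18577701]
749 [ 0.45959493 -0.21668539  0.12027363] [ 0.55032827 -0.15307433  0.18995559]
rim px if straight [309.73464628 153.38465746]
```

View pics/s2.png

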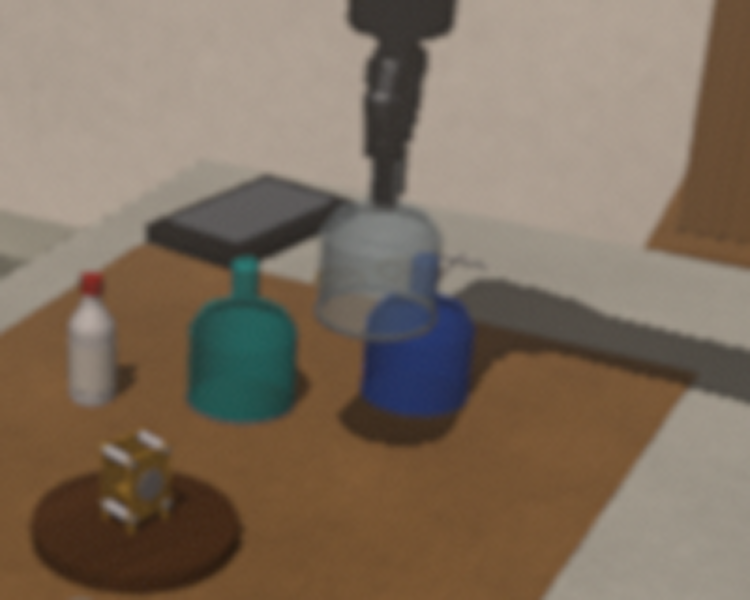

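The cover hangs upright: knob under the fingers, rim at crop (378,325) clear of the bench. The movement stands at (137,480) on the wooden stand. Carrying it across.

Request:
drive_tool:
  motion:
    - {"tx": 0.08, "ty": -0.1, "tz": 0, "rx": 0, "ry": 0, "rz": 0}
    - {"tx": 0.15, "ty": -0.19, "tz": 0, "rx": 0, "ry": 0, "rz": 0}
    - {"tx": 0.25, "ty": -0.31, "tz": 0, "rx": 0, "ry": 0, "rz": 0}
    - {"tx": 0.25, "ty": -0.31, "tz": 0, "rx": 0, "ry": 0, "rz": 0}
    - {"tx": 0.25, "ty": -0.31, "tz": 0, "rx": 0, "ry": 0, "rz": 0}

```text
clock: 7.9
position: [0.5334, -0.1428, 0.2132]
ee_rot: [-0.0, 0.992, 0.122, 0.0]
contact_force: [0.5, 0.4, -0.8]
grip_width: 0.0235
finger_force: 9.6
```

Request:
drive_tool:
  motion:
    - {"tx": 0.27, "ty": -0.335, "tz": 0, "rx": 0, "ry": 0, "rz": 0}
    - {"tx": 0.27, "ty": -0.335, "tz": 0, "rx": 0, "ry": 0, "rz": 0}
    - {"tx": 0.27, "ty": -0.335, "tz": 0, "rx": 0, "ry": 0, "rz": 0}
    - {"tx": 0.27, "ty": -0.335, "tz": 0, "rx": 0, "ry": 0, "rz": 0}
    - {"tx": 0.27, "ty": -0.335, "tz": 0, "rx": 0, "ry": 0, "rz": 0}

```text
clock: 8.4
position: [0.5694, -0.0645, 0.2132]
ee_rot: [-0.0, 0.992, 0.123, -0.0]
contact_force: [0.5, -0.1, -1.7]
grip_width: 0.0236
finger_force: 9.6
```

Request:
drive_tool:
  motion:
    - {"tx": 0.25, "ty": -0.31, "tz": 0, "rx": 0, "ry": 0, "rz": 0}
    - {"tx": 0.25, "ty": -0.31, "tz": 0, "rx": 0, "ry": 0, "rz": 0}
    - {"tx": 0.25, "ty": -0.31, "tz": 0, "rx": 0, "ry": 0, "rz": 0}
    - {"tx": 0.15, "ty": -0.19, "tz": 0, "rx": 0, "ry": 0, "rz": 0}
    - {"tx": 0.08, "ty": -0.1, "tz": 0, "rx": 0, "ry": 0, "rz": 0}

```text
clock: 8.9
position: [0.5955, -0.008, 0.2132]
ee_rot: [-0.0, 0.992, 0.123, -0.0]
contact_force: [0.1, -0.0, -1.4]
grip_width: 0.0235
finger_force: 9.6
```

Request:
drive_tool:
  motion:
    - {"tx": 0.06, "ty": -0.075, "tz": 0, "rx": 0, "ry": 0, "rz": 0}
    - {"tx": 0, "ty": 0, "tz": 0.1, "rx": 0, "ry": 0, "rz": 0}
    - {"tx": 0, "ty": 0, "tz": 0.15, "rx": 0, "ry": 0, "rz": 0}
    - {"tx": 0, "ty": 0, "tz": 0.1, "rx": 0, "ry": 0, "rz": 0}
    - {"tx": 0, "ty": 0, "tz": 0, "rx": 0, "ry": 0, "rz": 0}

```text
clock: 9.4
position: [0.5963, -0.0065, 0.1983]
ee_rot: [0.0, 0.993, 0.122, -0.001]
contact_force: [-0.6, -0.4, -1.6]
grip_width: 0.0234
finger_force: 9.6
```

Run:
```python
from h import *
s=ctrl.observe(); c=s['position'];print(c,s['finger_force'])
b=grab('side'); P=cloud(b)
cv2.imwrite('pics/s3.png',cv2.resize(b['img'][100:244,160:340],(750,600),interpolation=cv2.INTER_CUBIC))
q=near(P,c,.07,.108,.16);print(len(q),q.min(0),q.max(0)); 
lo=q[q[:,2]<.14]; print(circ(lo[:,:2]))
m=near(P,(.597,-.0045),.06,.03,.085); print(len(m),m.min(0),m.max(0))
s=near(P,(.597,-.0045),.1,.011,.03); h=cv2.convexHull(s[:,:2].astype(np.float32))[:,0].astype(float); print(circ(h))
```

```text
[ 0.59627865 -0.00654321  0.19828054] 9.622263532946818
648 [ 0.54901879 -0.02641917  0.10805087] [0.63184323 0.04043386 0.15999049]
(array([ 0.59525411, -0.0074553 ]), np.float64(0.044054820573550355))
357 [ 0.576865   -0.02633505  0.0300295 ] [0.62004848 0.0205814  0.07935644]
(array([ 0.59764148, -0.00288784]), np.float64(0.07519810168447383))
```

View pics/s3.png

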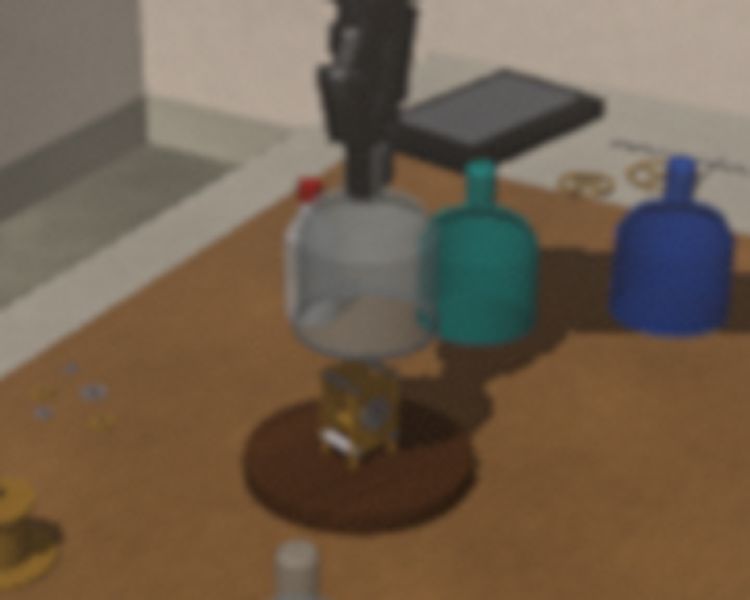

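The cover hangs right above the movement: rim centre at crop (365,325), movement at (360,410), stand centre at (360,460). In the same camera the bell axis is 4-5 mm short of the stand centre, so I nudge it and lower.

Request:
drive_tool:
  motion:
    - {"tx": 0.085, "ty": -0.08, "tz": 0, "rx": 0, "ry": 0, "rz": 0}
    - {"tx": 0, "ty": 0, "tz": 0.1, "rx": 0, "ry": 0, "rz": 0}
    - {"tx": 0, "ty": 0, "tz": 0.2, "rx": 0, "ry": 0, "rz": 0}
    - {"tx": 0, "ty": 0, "tz": 0.2, "rx": 0, "ry": 0, "rz": 0}
    - {"tx": 0, "ty": 0, "tz": 0.2, "rx": 0, "ry": 0, "rz": 0}

```text
clock: 9.95
position: [0.5991, -0.0021, 0.1702]
ee_rot: [0.0, 0.993, 0.122, -0.0]
contact_force: [-0.6, 0.5, -2.1]
grip_width: 0.0235
finger_force: 9.6
```

Request:
drive_tool:
  motion:
    - {"tx": 0, "ty": 0, "tz": 0.2, "rx": 0, "ry": 0, "rz": 0}
    - {"tx": 0, "ty": 0, "tz": 0.2, "rx": 0, "ry": 0, "rz": 0}
    - {"tx": 0, "ty": 0, "tz": 0.2, "rx": 0, "ry": 0, "rz": 0}
    - {"tx": 0, "ty": 0, "tz": 0.2, "rx": 0, "ry": 0, "rz": 0}
    - {"tx": 0, "ty": 0, "tz": 0.2, "rx": 0, "ry": 0, "rz": 0}

```text
clock: 10.45
position: [0.5994, -0.002, 0.1306]
ee_rot: [0.0, 0.993, 0.122, 0.0]
contact_force: [0.6, 0.3, -0.2]
grip_width: 0.0236
finger_force: 9.6
```

Request:
drive_tool:
  motion:
    - {"tx": 0, "ty": 0, "tz": 0.15, "rx": 0, "ry": 0, "rz": 0}
    - {"tx": 0, "ty": 0, "tz": 0.1, "rx": 0, "ry": 0, "rz": 0}
    - {"tx": 0, "ty": 0, "tz": 0.05, "rx": 0, "ry": 0, "rz": 0}
    - {"tx": 0, "ty": 0, "tz": 0, "rx": 0, "ry": 0, "rz": 0}
    - {"tx": 0, "ty": 0, "tz": 0, "rx": 0, "ry": 0, "rz": 0}

```text
clock: 10.95
position: [0.5996, -0.002, 0.1196]
ee_rot: [0.0, 0.993, 0.122, 0.0]
contact_force: [-0.3, 0.2, -0.7]
grip_width: 0.0234
finger_force: 9.6
```

Request:
drive_tool:
  motion:
    - {"tx": 0, "ty": 0, "tz": 0.05, "rx": 0, "ry": 0, "rz": 0}
    - {"tx": 0, "ty": 0, "tz": 0.05, "rx": 0, "ry": 0, "rz": 0}
    - {"tx": 0, "ty": 0, "tz": 0.04, "rx": 0, "ry": 0, "rz": 0}
    - {"tx": 0, "ty": 0, "tz": 0.03, "rx": 0, "ry": 0, "rz": 0}
    - {"tx": 0, "ty": 0, "tz": 0, "rx": 0, "ry": 0, "rz": 0}

```text
clock: 11.45
position: [0.5993, -0.0021, 0.1123]
ee_rot: [0.0, 0.993, 0.122, -0.0]
contact_force: [-0.2, 0.5, -1.0]
grip_width: 0.0234
finger_force: 9.6
```

Request:
drive_tool:
  motion:
    - {"tx": 0, "ty": 0, "tz": 0.01, "rx": 0, "ry": 0, "rz": 0}
    - {"tx": 0, "ty": 0, "tz": 0.01, "rx": 0, "ry": 0, "rz": 0}
    - {"tx": 0, "ty": 0, "tz": 0.01, "rx": 0, "ry": 0, "rz": 0}
    - {"tx": 0, "ty": 0, "tz": 0.01, "rx": 0, "ry": 0, "rz": 0}
    - {"tx": 0, "ty": 0, "tz": 0, "rx": 0, "ry": 0, "rz": 0}

```text
clock: 11.95
position: [0.5994, -0.002, 0.1109]
ee_rot: [0.0, 0.993, 0.122, 0.0]
contact_force: [0.1, 0.3, -1.3]
grip_width: 0.0234
finger_force: 9.6
```

Request:
drive_tool:
  motion:
    - {"tx": 0, "ty": 0, "tz": 0.01, "rx": 0, "ry": 0, "rz": 0}
    - {"tx": 0, "ty": 0, "tz": 0.01, "rx": 0, "ry": 0, "rz": 0}
    - {"tx": 0, "ty": 0, "tz": 0.01, "rx": 0, "ry": 0, "rz": 0}
    - {"tx": 0, "ty": 0, "tz": 0, "rx": 0, "ry": 0, "rz": 0}
    - {"tx": 0, "ty": 0, "tz": 0, "rx": 0, "ry": 0, "rz": 0}

```text
clock: 12.45
position: [0.5994, -0.002, 0.1097]
ee_rot: [0.0, 0.993, 0.122, -0.0]
contact_force: [0.1, -0.1, -0.4]
grip_width: 0.0238
finger_force: 9.6
```

Request:
drive_tool:
  motion:
    - {"tx": 0, "ty": 0, "tz": 0.01, "rx": 0, "ry": 0, "rz": 0}
    - {"tx": 0, "ty": 0, "tz": 0.01, "rx": 0, "ry": 0, "rz": 0}
    - {"tx": 0, "ty": 0, "tz": 0, "rx": 0, "ry": 0, "rz": 0}
    - {"tx": 0, "ty": 0, "tz": 0, "rx": 0, "ry": 0, "rz": 0}
    - {"tx": 0, "ty": 0, "tz": 0, "rx": 0, "ry": 0, "rz": 0}

```text
clock: 12.95
position: [0.5996, -0.0021, 0.1091]
ee_rot: [0.0, 0.993, 0.122, 0.0]
contact_force: [-0.6, 0.2, 1.0]
grip_width: 0.0234
finger_force: 9.6
```

Request:
drive_tool:
  motion:
    - {"tx": 0, "ty": 0, "tz": 0.01, "rx": 0, "ry": 0, "rz": 0}
    - {"tx": 0, "ty": 0, "tz": 0, "rx": 0, "ry": 0, "rz": 0}
    - {"tx": 0, "ty": 0, "tz": 0, "rx": 0, "ry": 0, "rz": 0}
    - {"tx": 0, "ty": 0, "tz": 0, "rx": 0, "ry": 0, "rz": 0}
    - {"tx": 0, "ty": 0, "tz": 0, "rx": 0, "ry": 0, "rz": 0}

```text
clock: 13.45
position: [0.5997, -0.0024, 0.1089]
ee_rot: [0.0, 0.993, 0.122, 0.0]
contact_force: [-0.4, -1.6, 4.1]
grip_width: 0.0233
finger_force: 9.6
```

Contact is clear (+4 N up), so the rim is on the wood. Easing off, opening slowly, then rising.

Request:
drive_tool:
  motion:
    - {"tx": 0, "ty": 0, "tz": -0.01, "rx": 0, "ry": 0, "rz": 0}
    - {"tx": 0, "ty": 0, "tz": 0, "rx": 0, "ry": 0, "rz": 0}
    - {"tx": 0, "ty": 0, "tz": 0, "rx": 0, "ry": 0, "rz": 0}
    - {"tx": 0, "ty": 0, "tz": 0, "rx": 0, "ry": 0, "rz": 0}
    - {"tx": 0, "ty": 0, "tz": 0, "rx": 0, "ry": 0, "rz": 0}
  fingers: 0.44

```text
clock: 13.95
position: [0.5994, -0.0021, 0.1089]
ee_rot: [0.0, 0.993, 0.122, 0.0]
contact_force: [0.9, -1.8, 3.5]
grip_width: 0.0237
finger_force: 1.8
```

Request:
drive_tool:
  motion:
    - {"tx": 0, "ty": 0, "tz": 0, "rx": 0, "ry": 0, "rz": 0}
    - {"tx": 0, "ty": 0, "tz": 0, "rx": 0, "ry": 0, "rz": 0}
    - {"tx": 0, "ty": 0, "tz": 0, "rx": 0, "ry": 0, "rz": 0}
    - {"tx": 0, "ty": 0, "tz": 0, "rx": 0, "ry": 0, "rz": 0}
    - {"tx": 0, "ty": 0, "tz": 0, "rx": 0, "ry": 0, "rz": 0}
  fingers: 0.38

```text
clock: 14.45
position: [0.5992, -0.0019, 0.1087]
ee_rot: [-0.0, 0.993, 0.122, -0.0]
contact_force: [0.1, -0.5, 0.1]
grip_width: 0.026
finger_force: 0.2
```

Request:
drive_tool:
  motion:
    - {"tx": 0, "ty": 0, "tz": 0, "rx": 0, "ry": 0, "rz": 0}
    - {"tx": 0, "ty": 0, "tz": 0, "rx": 0, "ry": 0, "rz": 0}
    - {"tx": 0, "ty": 0, "tz": 0, "rx": 0, "ry": 0, "rz": 0}
    - {"tx": 0, "ty": 0, "tz": 0, "rx": 0, "ry": 0, "rz": 0}
    - {"tx": 0, "ty": 0, "tz": 0, "rx": 0, "ry": 0, "rz": 0}
  fingers: -0.6

```text
clock: 14.95
position: [0.5994, -0.002, 0.1089]
ee_rot: [0.0, 0.993, 0.122, 0.0]
contact_force: [-0.5, 0.1, 0.3]
grip_width: 0.0683
finger_force: 0.0
```

Request:
drive_tool:
  motion:
    - {"tx": 0, "ty": 0, "tz": -0.2, "rx": 0, "ry": 0, "rz": 0}
    - {"tx": 0, "ty": 0, "tz": -0.3, "rx": 0, "ry": 0, "rz": 0}
    - {"tx": 0, "ty": 0, "tz": -0.5, "rx": 0, "ry": 0, "rz": 0}
    - {"tx": 0, "ty": 0, "tz": -0.5, "rx": 0, "ry": 0, "rz": 0}
    - {"tx": 0, "ty": 0, "tz": -0.5, "rx": 0, "ry": 0, "rz": 0}

```text
clock: 15.45
position: [0.5996, -0.0019, 0.191]
ee_rot: [0.0, 0.993, 0.122, 0.001]
contact_force: [0.8, -0.4, 0.6]
grip_width: 0.0684
finger_force: 0.0
```

Request:
drive_tool:
  motion:
    - {"tx": 0, "ty": 0, "tz": -0.5, "rx": 0, "ry": 0, "rz": 0}
    - {"tx": 0, "ty": 0, "tz": -0.4, "rx": 0, "ry": 0, "rz": 0}
    - {"tx": 0, "ty": 0, "tz": -0.2, "rx": 0, "ry": 0, "rz": 0}
    - {"tx": 0, "ty": 0, "tz": 0, "rx": 0, "ry": 0, "rz": 0}
    - {"tx": 0, "ty": 0, "tz": 0, "rx": 0, "ry": 0, "rz": 0}

```text
clock: 15.95
position: [0.5992, -0.0021, 0.2325]
ee_rot: [0.0, 0.993, 0.122, -0.0]
contact_force: [0.0, -0.6, 1.6]
grip_width: 0.0683
finger_force: 0.0
```

Run:
```python
from h import *
b=grab('side'); P=cloud(b)
cv2.imwrite('pics/s4.png',cv2.resize(b['img'][100:244,160:340],(750,600),interpolation=cv2.INTER_CUBIC))
q=near(P,(.5985,-.003),.06,.03,.09); print('bell',circ(q[:,:2]))
q=near(P,(.5985,-.003),.04,.12,.16); print('knob',len(q),q.min(0),q.max(0))
```

```text
bell (array([ 0.59816493, -0.00220929]), np.float64(0.04300865481875399))
knob 96 [ 0.58610851 -0.01390949  0.12000515] [0.60896286 0.01257339 0.14572782]
```

View pics/s4.png

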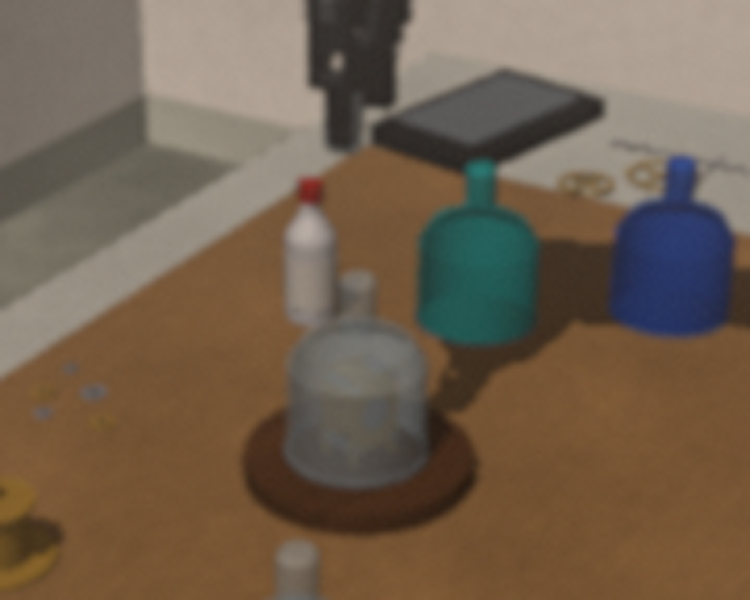

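The cover stands upright on the wood with the movement inside: rim centre at crop (357,450) on the stand at (360,460), knob at (358,290). The gripper is clear above it, so I hand in.

```bash
python3 -c "
from cell import ctrl
print(ctrl.close_job())"
```

```text
the job is handed in; nothing more can be done
None
```

The larger glass cover now stands upright on the wooden stand with the movement inside, set down softly and released; the smaller cover was not touched, and I handed the job in at about 16 s (no verdict came back).

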